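Knock a bottle stopper home in the stopper press

TASK

The small bottle standing in front of the stopper press still has its stopper sticking up. Slide the bottle between the guide arms until it sits fully home in the V-shaped saddle under the plunger, then take the wooden mallet and knock the sprung plunger down with a brisk blow or several until the stopper's cap sits right down on the bottle's mouth, as on the finished bottles. Let the plunger spring back up, leave the bottle in the press, set the mallet down on the worktop without dropping it, and do not knock the bottle over or shift the finished bottles, the tumbler or the tea tin.

Things in the scene. Friction and masses are not known exactly. Their poses are not given: they have to be found in the camera images.
- press: Grey stopper press, 234 mm tall, standing fast. Origin on the worktop below the plunger's axis; +x points from its open front to its column (85 mm behind the axis, its base ends at 122 mm), z up. An arm 44 mm wide, 153 to 184 mm up, runs from the column to the plunger; the plunger's foot is 145 mm up. Front and sides are open. The coil round the plunger's rod is its spring.
- press_seat (a point): Point on the worktop under the plunger's axis: where the centre of the bottle's underside comes when the bottle is home (within about 1 mm). A rubber V-shaped saddle behind it, 14 to 48 mm up, stops and centres the bottle.
- press_mouth (a point): Point on the worktop midway between the front ends of the straight guide arms, 62 mm in front of the seat (press -x). The arms are 16 mm high and 69 mm apart from here to the saddle; in front of here they flare out to a mouth about 110 mm wide, 105 mm in front of the seat. Axes as the press.
- plunger_top (a point): Centre of the top of the plunger's dark wooden knob (42 mm in diameter, slightly domed), 234 mm above the worktop when the plunger is up; it goes down with the plunger.
- plunger (a joint): How far the plunger is pressed down, m: 0 up, 0.028 its lower stop. A spring brings it back up (about 3 N at the top, 6 N at the bottom). The foot meets a stopper that has not been driven after 6 to 10 mm; the stopper is fully home when the plunger stands at about 0.024.
- bottle_mid (a point): The amber bottle to be closed: round body 60 mm in diameter up to 64 mm, neck 27 mm in diameter, mouth 110 mm up, 0.32 kg. The point lies on its axis 35 mm above its underside; z up. It starts 110 to 140 mm in front of the seat. The stopper's wooden cap (30 mm wide, 11 mm thick) makes it 139 mm tall at first, 121 mm when closed. Pushed higher than about 45 mm it may tip.
- stopper (a joint): How far the bottle's stopper has been driven down, m: 0 to 0.004 at the start (cap up to 18 mm above the mouth), 0.018 fully home with the cap on the mouth. It stays where it is driven; friction holds it with about 9 N, so that with the spring some 15 N on the knob drives it.
- mallet: Wooden mallet, 0.36 kg, standing on one of its two equal striking faces, left or right of the press: barrel-shaped head 60 mm in diameter (faces 52 mm), 84 mm long, axis along z; a straight level handle points along its own -x at half the head's height. Origin at the centre of the face on which it stands.
- mallet_grip (a point): Point on the centre line of the mallet's handle 60 mm from the head's axis (head axis is at +60 mm x from here), 42 mm above the face below. The handle is 22 mm wide (y) and 26 mm high here; it ends 190 mm from the head's axis.
- mallet_head (a point): Centre of the mallet's head: 60 mm from the grip point along the mallet's +x, 42 mm from either striking face. Axes as the mallet.
- done0_mid (a point): Finished bottle, closed, to be left alone: like the other one, 121 mm tall; point 55 mm above its underside. It stands at the back left.
- done1_mid (a point): Second finished bottle, the same.
- done2_mid (a point): Third finished bottle, the same.
- tumbler_mid (a point): Drinking glass, 81 mm in diameter, 91 mm tall, to be left alone; point 45 mm above its underside.
- tea_tin_mid (a point): Round tea tin with wooden lid, 70 mm in diameter, 110 mm tall, to be left alone; it stands beside the press at the side where the mallet is not. Point 55 mm above its underside.

How it is judged:
By the outcome, as a careful person would: the job done as asked, in the order asked, and still so for the second after the job is handed in, with the robot touching nothing.
It also fails if it takes over 61 s, if anything falls off the work surface, if the arm or the gripper's body presses on something with over 40 N, if the wrist force passes 120 N, or if a joint passes its speed limit or range.

ROBOT

A 6-joint arm with a two-finger parallel gripper is mounted at the origin on a cart in front of the work surface, level with it; the furniture and walls round the work are solid. World frame = base frame: x ahead of the robot, y to its left, z up, the work surface at z = 0. Lengths are in mm, angles in rad, forces in N, time in s.
With the tool pointing down it reaches from about 275 to 750 mm from the base axis. Payload 10.2 kg.
Tool frame: the origin (TCP) lies at the very end of the fingers, on their centre line; the grasp point (between the pads) lies 19 mm behind it; z points along the fingers, y is the line along which they close (so a half turn about z gives the same grasp; the last joint's range is limited). The gripper opens to 85 mm and grips with 20 to 120 N. Pads are 22 mm wide; open, the fingers measure 114 mm over their backs; the gripper's body (76 mm by 85 mm) begins 54 mm behind the grasp point. The pads swing forward as they close: fully open they stand 13 mm farther back than shut.
Start: joints at [0.959, 0.313, 1.498, -0, 1.331, -0.223], TCP at [199.029, 485.817, 231.294] pointing down, gripper open.
Joint ranges: [-2.94, 2.94], [-0.97, 2.17], [0.19, 2.56], [-1.23, 4.37], [0.02, 3.11], [-2.88, 2.88]. Speed limits (rad/s): [2.39, 2.39, 3.01, 3.14, 3.14, 3.14].

INTERFACE

Orientations are given as a unit quaternion [w, x, y, z].
In Python, from rig import ctrl gives the robot as it stands.
- The arm moves only by the tool step_arm, never from a script. Its argument "increments" is a list of rows, each a list of 3 entries, a list of its own where there are three numbers: the shift along the tool's x, y, z in cm, then the turn, a rotation vector about the tool's x, y, z in degrees, then the opening in per cent of the stroke, from 0 (shut) to 100 (fully open). A call has 1 to 8 rows; each row is the pose to reach, as a shift and turn from the pose commanded when the call began, along the tool's axes at that moment; what a row does not reach only later rows make up. A row lasts 1/8 s, in which the tool goes at most 62.5 mm and 10.7 degrees, less where a joint would pass 70% of its speed; a pose out of reach is approached as far as the arm can. A call with a gripper value outside its range is refused whole. The fingers move at their own pace and stop on an object; "squeeze" is the grip in N (left out, the last holds). Time passes only in rows, so rows that repeat a pose let the fingers close. It gives the time, the measured TCP pose, the force, the opening and the grip force at its end, in the units of the state.
- ctrl.sense(): the state, without advancing time (a new reading comes with each control period).
- ctrl.capture(name): name is "side" or "top" or "wrist"; returns a dict with "img" (400x640x3 uint8, red, green, blue), "fx", "fy", "cx", "cy" (pixels), "k1" (the pictures are not rectified: a ray, as slopes to the right and down, at radius r is drawn at 1 + k1 r^2 times it, then the intrinsics apply), "extrinsics" (4x4, takes a point from camera to world coordinates). Camera axes: x right, y down, z forward; pixel columns grow to the right and rows downward; lengths in mm; the calibration is good to about 2 mm. A picture is of the moment at which its call begins. There is no depth.
- ctrl.finish_job(): hands the job in; it is judged then, once.
The state is a dict: "time_s": time; "joints": joint angles; "dq": joint speeds; "tau": joint torques, N m; "eef_pos": TCP position; "ee_rot": TCP orientation; "force": force on the tool from outside, world axes, zero at the start; "wrist_torque": the same for the moment, N m; "grip_width": opening from 0.0 (shut) to 1.0 (fully open); "grip_force": force on a finger pad.
Only numpy, scipy, OpenCV 4.12 (cv2) and the standard library are available. Lean on these libraries where they do the work, as an engineer would, in place of code of your own. Each camera call takes 0.05 s, during which the arm holds its last target. There are 200 camera calls.

## Working session

There is one attempt and no reset: what is moved stays moved. The work goes in short steps, Python scripts to look and compute and a tool call to move; the robot and the scene stay as the last step left them, time stands still between calls to the robot, and variables do not carry over. Pictures are saved under pics/ and viewed, at most 10 in all, crops included, and the job is handed in when it is done.

Besides the shell and the picture viewer there is one more tool, called after ">>>" as a command line: name --argument value ..., lists and objects as JSON in quotes. step_arm: Moves the arm, as the interface text tells. Its arguments: {"type":"object","properties":{"increments":{"type":"array"},"squeeze":{"type":"number"}},"required":["increments"]}

```bash
mkdir -p pics; cat > h.py <<'E'
import numpy as np, cv2
from rig import ctrl
from scipy.spatial.transform import Rotation as R
def cap(n,f=None):
    c=ctrl.capture(n)
    if f: cv2.imwrite(f'pics/{f}.png',c['img'][:,:,::-1])
    return c
def ray(c,u,v):
    d=np.array([(u-c['cx'])/c['fx'],(v-c['cy'])/c['fy']]);s=d.copy()
    for _ in range(20): s=d/(1+c['k1']*(s@s))
    E=np.array(c['extrinsics']); return E[:3,3],E[:3,:3]@np.array([s[0],s[1],1])
def onz(c,u,v,z):
    o,d=ray(c,u,v); return o+d*(z-o[2])/d[2]
def proj(c,p):
    E=np.array(c['extrinsics']);q=E[:3,:3].T@(np.array(p)-E[:3,3]);s=q[:2]/q[2];s=s*(1+c['k1']*(s@s))
    return s[0]*c['fx']+c['cx'],s[1]*c['fy']+c['cy']
E
python3 - <<'E'
from h import *
for n in('top','side'):
    c=cap(n,n+'0');print(n,c['fx'],c['cx'],c['cy'],c['k1'],np.round(c['extrinsics'],2).tolist())
s=ctrl.sense();print(s['eef_pos'],s['ee_rot'],s['time_s'])
E
```

```text
top 363.31916912595716 319.3529945318026 199.97504480681977 -0.04892798527715205 [[-0.03, -0.99, 0.11, 485.32], [-1.0, 0.03, 0.01, 9.78], [-0.01, -0.11, -0.99, 1027.31], [0.0, 0.0, 0.0, 1.0]]
side 515.3683248245511 317.9417007933986 200.33705689592782 -0.07090209127274721 [[0.51, -0.52, 0.68, -473.18], [-0.86, -0.32, 0.4, -643.08], [0.01, -0.79, -0.61, 1095.25], [0.0, 0.0, 0.0, 1.0]]
[198.89207312 485.63175296 230.79880495] [-2.49410003e-04  1.93186314e-01  9.81161923e-01 -5.16758074e-04] 0.1
```

View pics/top0.png

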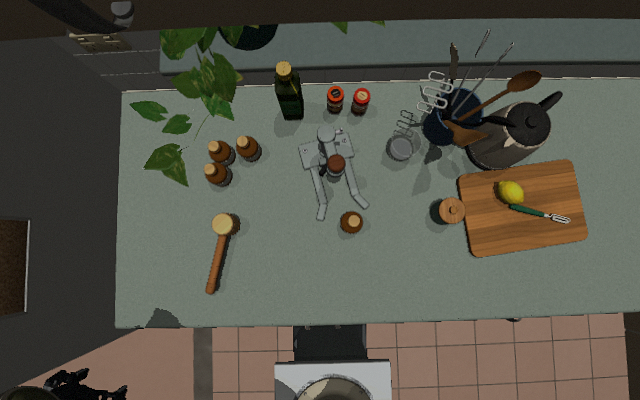

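View pics/side0.png

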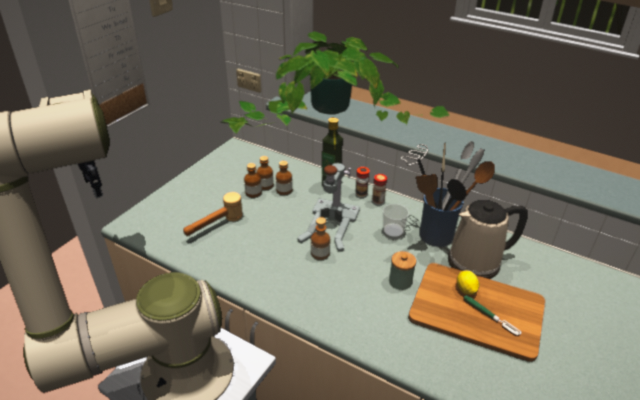

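The top view shows the press knob at about (336,163), the bottle's cap at (353,221), the mallet head at (222,223) with its handle end at (210,291), the tin at (451,210), the tumbler at (400,148) and the finished bottles near (218,160). I'll measure from an enlarged crop.

```bash
python3 - <<'E'
from h import *
i=cv2.imread('pics/top0.png')[110:310,190:410]
cv2.imwrite('pics/c1.png',cv2.resize(i,None,fx=3,fy=3,interpolation=cv2.INTER_CUBIC)[:600])
i=cv2.imread('pics/side0.png')[150:290,170:370]
cv2.imwrite('pics/c2.png',cv2.resize(i,None,fx=4,fy=4,interpolation=cv2.INTER_CUBIC))
E
```

```text
(no output)
```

View pics/c1.png

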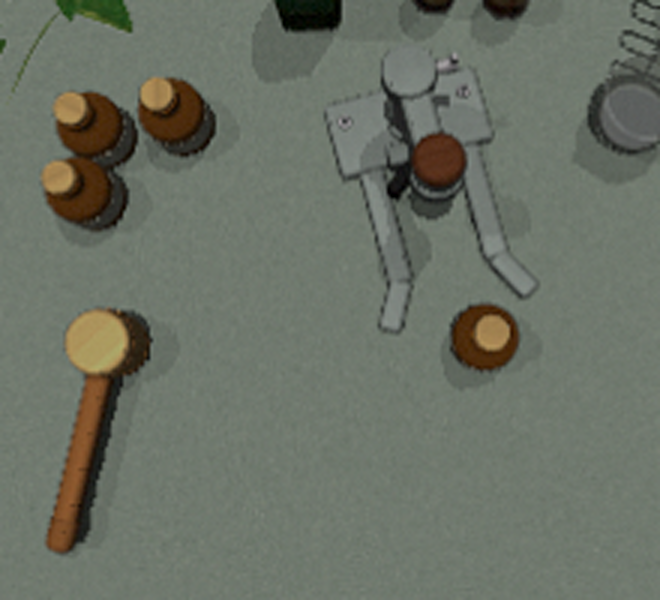

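View pics/c2.png

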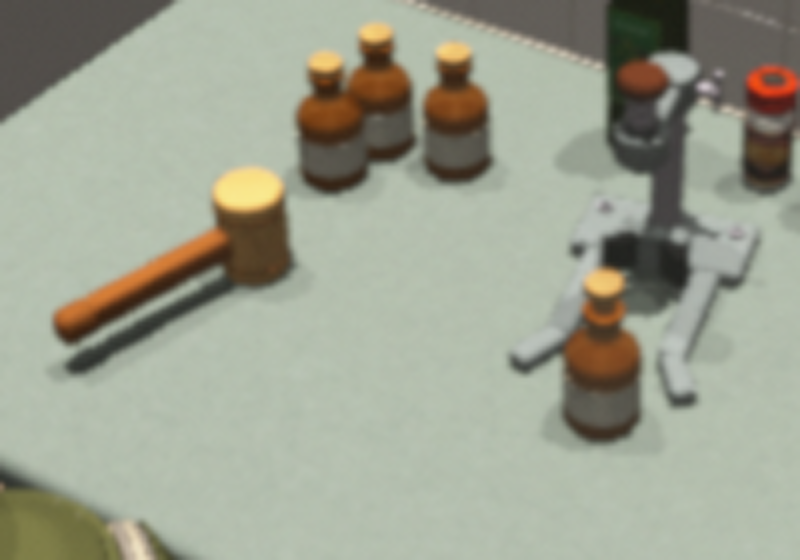

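The crops show the knob at crop (439,160), the stopper cap at (492,332), the mallet head at (98,342), the handle running to (61,545), and the arm bends at about (400,282) and (493,252). The side crop gives the knob at (642,77), the cap at (605,283) and the mallet top at (249,190).

```bash
python3 - <<'E'
from h import *
T=cap('top');S=cap('side')
def t(x,y,z): return onz(T,x/3+189.8,y/3+109.8,z)
def s(x,y,z): return onz(S,x/4+169.7,y/4+149.7,z)
kn=t(439,160,234)
for n,a,b,z in(('knob',(439,160),(642,77),234),('cap',(492,332),(605,283),139),('mallet',(98,342),(249,190),84)):
    print(n,np.round(t(*a,z)),np.round(s(*b,z)))
print('handle top',[np.round(t(x,y,42)) for x,y in((95,385),(83,455),(61,540))], 'side',np.round(s(222,243,42)),np.round(s(70,322,42)))
l,r=t(400,282,16),t(494,252,16);print('bends',l.round(),r.round(),np.linalg.norm(l-r),'mid',(l+r)/2)
l2,r2=t(372,182,16),t(477,155,16);d=(l-l2)/np.linalg.norm(l-l2);e=(r-r2)/np.linalg.norm(r-r2);print(np.degrees(np.arctan2(d[1],d[0])),np.degrees(np.arctan2(e[1],e[0])))
bs=[t(x,y,16) for x,y in((326,104),(346,180),(494,138),(471,70))];print('base',np.round(bs))
print('bot',t(484,340,35).round(), s(602,437,0).round())
for n,p in(('d',(94,122)),('d',(82,190)),('d',(174,118)),('tum',(630,115))): print(n,t(*p,45).round())
print('tin',onz(T,451,210,110).round())
E
```

```text
knob [654. -22. 234.] [649. -25. 234.]
cap [531. -63. 139.] [526. -68. 139.]
mallet [535. 275.  84.] [533. 272.  84.]
handle top [array([499., 289.,  42.]), array([436., 300.,  42.]), array([361., 321.,  42.])] side [506. 284.  42.] [366. 322.  42.]
bends [586.  10.  16.] [612. -78.  16.] 92.24468453067821 mid [599.09777604 -34.09158296  16.        ]
-166.20274072907634 -172.47085261841107
base [[759.  75.  16.]
 [685.  58.  16.]
 [720. -83.  16.]
 [787. -64.  16.]]
bot [529. -64.  35.] [512. -76.   0.]
d [741. 290.  45.]
d [678. 301.  45.]
d [743. 215.  45.]
tum [ 731. -206.   45.]
tin [ 551. -314.  110.]
```

```bash
cat >> h.py <<'E'
def ori(yaw,tilt): # tool pointing down, tool x backward along -f; tilted toward f
    f=np.array([np.cos(np.radians(yaw)),np.sin(np.radians(yaw)),0]);u=np.array([0,0,1.])
    t=np.radians(tilt);z=-u*np.cos(t)+f*np.sin(t);x=-f*np.cos(t)-u*np.sin(t)
    return R.from_matrix(np.c_[x,np.cross(z,x),z])
def st():
    s=ctrl.sense();q=s['ee_rot'];return s,np.array(s['eef_pos']),R.from_quat([q[1],q[2],q[3],q[0]])
def delta(P,r=None,p0=None,r0=None):
    s,p,q=st()
    if p0 is not None:p=np.array(p0)
    if r0 is not None:q=r0
    v=q.inv().apply(np.array(P)-p)/10
    w=np.degrees((q.inv()*(r or q)).as_rotvec())
    return v.round(2).tolist(),w.round(1).tolist()
E
python3 - <<'E'
from h import *
print(delta((455,-83,200),ori(13.8,45)))
E
```

```text
([-45.25, -42.92, 3.12], [-14.2, -43.5, -34.2])
```

>>> step_arm --increments '[[[-5, -5, 0.3], [-2, -6, -5], 35], [[-11, -10.5, 0.8], [-4, -12, -9], 35], [[-17, -16, 1.2], [-6, -18, -14], 35], [[-23, -22, 1.6], [-8, -24, -19], 35], [[-29, -27.5, 2], [-10, -30, -23], 35], [[-34, -32.5, 2.4], [-12, -36, -28], 35], [[-40, -38, 2.8], [-13, -41, -32], 35], [[-45.3, -42.9, 3.1], [-14.2, -43.5, -34.2], 35]]' --squeeze 40

```text
time_s: 1.2
eef_pos: [346.7, 157.7, 206.4]
ee_rot: [0.309, -0.074, 0.946, 0.062]
force: [0.4, 0.8, 0.4]
grip_width: 0.349
grip_force: 0.0
```

```bash
python3 - <<'E'
from h import *
s,p,q=st();print(p,s['time_s'],s['force']);print(delta((455,-83,200),ori(13.8,45)));print(delta((455,-83,28),ori(13.8,45)))
E
```

```text
[346.71781983 157.7396351  206.35619628] 1.2 [0.397177   0.83797065 0.43668144]
([-5.82, -25.6, 2.83], [0.8, -8.3, -5.4])
([4.4, -26.83, 16.61], [0.8, -8.3, -5.4])
```

>>> step_arm --increments '[[[-5.8, -25.6, 2.8], [0.8, -8.3, -5.4], 35], [[-5.8, -25.6, 2.8], [0.8, -8.3, -5.4], 35], [[-5.8, -25.6, 2.8], [0.8, -8.3, -5.4], 35], [[-5.8, -25.6, 2.8], [0.8, -8.3, -5.4], 35], [[-5.8, -25.6, 2.8], [0.8, -8.3, -5.4], 35], [[-5.8, -25.6, 2.8], [0.8, -8.3, -5.4], 35], [[-5.8, -25.6, 2.8], [0.8, -8.3, -5.4], 35]]'

```text
time_s: 2.08
eef_pos: [473.2, -48.4, 241.5]
ee_rot: [0.351, -0.091, 0.931, 0.036]
force: [0.2, 0.2, -0.2]
grip_width: 0.347
grip_force: 0.0
```

```bash
python3 - <<'E'
from h import *
s,p,q=st();print(p,s['time_s'],s['force']);print(delta((455,-83,28),ori(13.8,45)))
c=cap('wrist','w1')
for n,P in(('bottom',(528.5,-65,0)),('cap',(528.5,-65,139)),('knob',(651,-23.5,234)),('seat',(651,-23.5,0))): print(n,proj(c,P))
E
```

```text
[473.15596495 -48.41984642 241.48228708] 2.075 [ 0.21851507  0.22292214 -0.2361326 ]
([15.93, -3.09, 14.41], [-1.6, -3.7, -2.0])
bottom (np.float64(296.307878703533), np.float64(62.77059608793479))
cap (np.float64(289.1200603324518), np.float64(163.24083584960061))
knob (np.float64(311.99204859484126), np.float64(315.5565222038128))
seat (np.float64(314.2989175303741), np.float64(144.09399106885581))
```

View pics/w1.png

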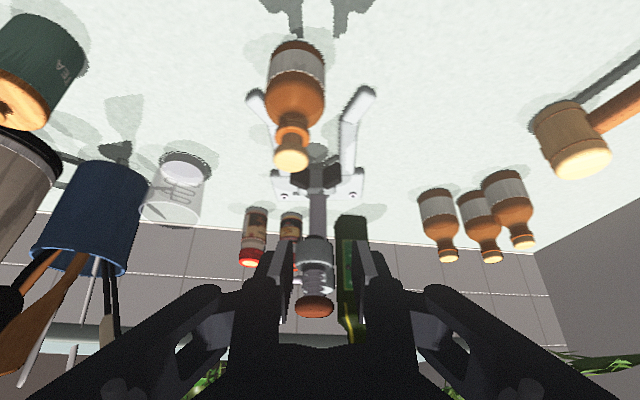

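The wrist view (upside down) shows the cap at (291,160) and the knob at (314,308). Both are within 1–2 mm of prediction, and the bottle stands between the flares.

>>> step_arm --increments '[[[8, -3, 7], [-1.6, -3.7, -2], 35], [[12, -3, 11], [-1.6, -3.7, -2], 35], [[14, -3, 13], [-1.6, -3.7, -2], 35], [[14, -3, 13], [-1.6, -3.7, -2], 35], [[14, -3, 13], [-1.6, -3.7, -2], 35], [[14, -3, 13], [-1.6, -3.7, -2], 35]]'

```text
time_s: 2.88
eef_pos: [500.3, -0.7, 186.4]
ee_rot: [0.343, -0.094, 0.934, 0.033]
force: [0.5, -0.0, 0.2]
grip_width: 0.349
grip_force: 0.0
```

```bash
python3 - <<'E'
from h import *
s,p,q=st();print(p,s['time_s'],s['force']);r=ori(13.8,45);a=delta((455,-83,28),r);print(a)
for P in ((500-6,-72,28),(578-34-7,-41-9,28),(578-34,-50,28)): print(delta(P,r))
E
```

```text
[500.25030173  -0.68060062 186.36614462] 2.875 [ 0.45676408 -0.00522251  0.20609237]
([14.87, -7.13, 8.19], [-1.8, -4.7, -1.7])
([11.79, -6.82, 10.8], [-1.8, -4.7, -1.7])
([8.24, -5.51, 13.8], [-1.8, -4.7, -1.7])
([7.72, -5.65, 14.24], [-1.8, -4.7, -1.7])
```

```bash
python3 - <<'E'
from h import *
s,p,q=st();print(np.round(s['joints'],3),np.round(s['dq'],3),q.as_matrix().round(3).tolist())
E
```

```text
[-0.445  0.035  2.143  0.862  0.533 -2.88 ] [ 0.05   0.044  0.001  0.026 -0.062  0.   ] [[-0.748, -0.197, 0.634], [-0.153, 0.98, 0.125], [-0.646, -0.003, -0.763]]
```

The swap to this tilt ran joint 6 to its limit near the wrist singularity. I'll use a smaller tilt of 30° with the tool yaw near radial.

```bash
python3 - <<'E'
from h import *
print(delta((450,-64,170),ori(0,30)))
E
```

```text
([5.78, -5.21, -2.73], [6.4, 10.2, 9.4])
```

>>> step_arm --increments '[[[2, -2, -2.7], [3, 5, 4], 35], [[5.8, -5.2, -2.7], [6.4, 10.2, 9.4], 35], [[5.8, -5.2, -2.7], [6.4, 10.2, 9.4], 35], [[5.8, -5.2, -2.7], [6.4, 10.2, 9.4], 35], [[5.8, -5.2, -2.7], [6.4, 10.2, 9.4], 35], [[5.8, -5.2, -2.7], [6.4, 10.2, 9.4], 35], [[5.8, -5.2, -2.7], [6.4, 10.2, 9.4], 35]]'

```text
time_s: 3.75
eef_pos: [450.0, -63.7, 169.6]
ee_rot: [0.259, -0.0, 0.966, 0.0]
force: [0.6, 0.4, -0.5]
grip_width: 0.349
grip_force: 0.0
```

```bash
python3 - <<'E'
from h import *
s,p,q=st();print(np.round(s['joints'],3),np.round(s['dq'],3),p,s['time_s']);r=ori(0,30)
print(delta((450,-64,170),r),delta((460,-66,28),r))
E
```

```text
[-0.557 -0.011  2.158  0.493  0.595 -2.485] [-0.003  0.001  0.    -0.003 -0.001  0.002] [450.04649858 -63.68614086 169.62437794] 3.75
([-0.01, -0.03, -0.03], [0.0, 0.0, 0.0]) ([6.23, -0.23, 12.76], [0.0, 0.0, 0.0])
```

>>> step_arm --increments '[[[2, -0.1, 4], [0, 0, 0], 35], [[4, -0.2, 8], [0, 0, 0], 35], [[6.2, -0.2, 12.8], [0, 0, 0], 35], [[6.2, -0.2, 12.8], [0, 0, 0], 35], [[6.2, -0.2, 12.8], [0, 0, 0], 35]]'

```text
time_s: 4.38
eef_pos: [471.1, -59.4, 48.6]
ee_rot: [0.243, 0.004, 0.97, -0.004]
force: [-0.3, -0.6, 0.9]
grip_width: 0.349
grip_force: 0.0
```

```bash
python3 - <<'E'
from h import *
s,p,q=st();print(np.round(s['joints'],3),p,s['time_s'],s['force']);r=ori(0,30)
a=np.array([480.,-66]);m=np.array([651,-23])-62*np.array([.971,.2385])
print(m)
for A in ((528.5,-64),(575,-42.5),(620,-31),(651,-23.5)): print(delta((A[0]-35,A[1],28),r))
E
```

```text
[-0.495  0.312  2.205  0.891  0.281 -2.88 ] [471.08399084 -59.42538784  48.63912107] 4.375 [-0.25673461 -0.57132449  0.92346492]
[590.798 -37.787]
([-1.0, -0.42, 2.88], [-0.6, -1.8, -0.3])
([-5.09, 1.77, 5.06], [-0.6, -1.8, -0.3])
([-9.05, 2.96, 7.17], [-0.6, -1.8, -0.3])
([-11.78, 3.74, 8.63], [-0.6, -1.8, -0.3])
```

>>> step_arm --increments '[[[-2, 0, -4], [0, 0, 0], 35], [[-4, 0, -8], [0, 0, 10], 35], [[-6, 0, -11], [0, 0, 20], 35], [[-6, 0, -11], [0, 0, 31], 35], [[-6, 0, -11], [0, 0, 41], 35], [[-6, 0, -11], [0, 0, 51], 35], [[-6, 0, -11], [0, 0, 61], 35], [[-6, 0, -11], [0, 0, 72], 35]]'

```text
time_s: 5.38
eef_pos: [471.6, -59.0, 174.6]
ee_rot: [0.202, 0.564, 0.789, 0.137]
force: [-0.8, -0.1, 0.5]
grip_width: 0.352
grip_force: 0.0
```

>>> step_arm --increments '[[[0, 0, 0], [0, 0, 10], 35], [[0, 0, 0], [0, 0, 20], 35], [[0, 0, 0], [0, 0, 30], 35], [[0, 0, 0], [0, 0, 40], 35], [[0, 0, 0], [0, 0, 50], 35], [[0, 0, 0], [0, 0, 60], 35], [[0, 0, 0], [0, 0, 70], 35], [[0, 0, 0], [0, 0, 80], 35]]'

```text
time_s: 6.38
eef_pos: [471.7, -59.0, 174.7]
ee_rot: [0.067, 0.939, 0.242, 0.235]
force: [0.3, -1.2, 0.9]
grip_width: 0.35
grip_force: 0.0
```

```bash
echo "
def ori2(y,t): return ori(y,t)*R.from_euler('z',180,degrees=True)" >> h.py; python3 - <<'E'
from h import *
s,p,q=st();print(np.round(s['joints'],3),np.round(s['dq'],3),p,s['time_s']);r=ori2(0,25)
print(delta((450,-64,150),r))
E
```

```text
[-0.492  0.038  2.08   0.382  0.61   0.306] [ 1.000e-03 -1.000e-03  1.000e-03 -1.000e-03  0.000e+00  1.385e+00] [471.67686976 -59.0149445  174.65772499] 6.375
([-2.92, -1.07, 1.15], [1.5, -3.0, 29.0])
```

>>> step_arm --increments '[[[-1, -0.4, 0.4], [0.5, -1, 10], 35], [[-2, -0.7, 0.8], [1, -2, 20], 35], [[-2.9, -1.1, 1.1], [1.5, -3, 29], 35], [[-2.9, -1.1, 1.1], [1.5, -3, 29], 35], [[-2.9, -1.1, 1.1], [1.5, -3, 29], 35]]'

```text
time_s: 7.0
eef_pos: [450.3, -63.7, 150.0]
ee_rot: [0.001, 0.976, 0.004, 0.216]
force: [-0.8, 0.4, 0.4]
grip_width: 0.354
grip_force: 0.0
```

```bash
python3 - <<'E'
from h import *
s,p,q=st();print(np.round(s['joints'],3),p,s['time_s']);r=ori2(0,25)
print(delta((460,-66,28),r))
E
```

```text
[-0.525  0.054  2.122  0.375  0.617  0.768] [450.32208179 -63.65696542 149.95758937] 7.0
([-4.27, 0.21, 11.46], [-0.0, 0.0, 0.5])
```

>>> step_arm --increments '[[[-1.5, 0.1, 4], [0, 0, 0.5], 35], [[-3, 0.2, 8], [0, 0, 0.5], 35], [[-4.3, 0.2, 11.5], [0, 0, 0.5], 35], [[-4.3, 0.2, 11.5], [0, 0, 0.5], 35], [[-4.3, 0.2, 11.5], [0, 0, 0.5], 35]]'

```text
time_s: 7.62
eef_pos: [460.2, -65.7, 28.0]
ee_rot: [-0.001, 0.976, -0.001, 0.216]
force: [-0.0, -0.3, 1.2]
grip_width: 0.35
grip_force: 0.0
```

```bash
python3 - <<'E'
from h import *
s,p,q=st();print(np.round(s['joints'],3),p,s['time_s'],s['force']);r=ori2(0,25)
for A in ((528.5,-64),(560,-50),(580,-40.5),(620,-31),(651,-23.2)): print(delta((A[0]-36,A[1],28),r))
cap('wrist','w2')
E
```

```text
[-0.516  0.356  2.203  0.825  0.289  0.293] [460.22965811 -65.69404002  28.00471503] 7.625 [-0.01984002 -0.33594885  1.22502153]
([2.92, -0.17, 1.36], [-0.1, 0.0, -0.1])
([5.78, -1.57, 2.69], [-0.1, 0.0, -0.1])
([7.59, -2.53, 3.54], [-0.1, 0.0, -0.1])
([11.21, -3.48, 5.23], [-0.1, 0.0, -0.1])
([14.02, -4.26, 6.54], [-0.1, 0.0, -0.1])
```

View pics/w2.png

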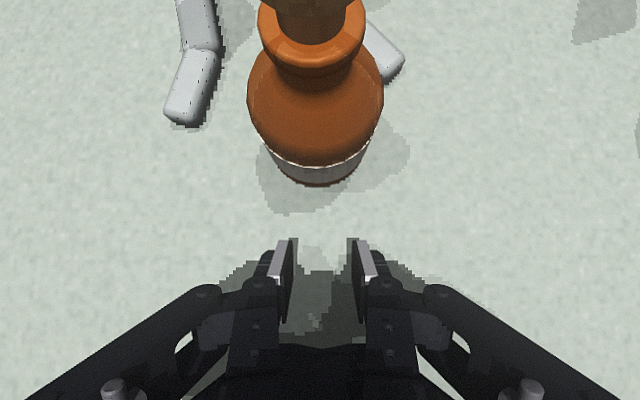

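The bottle (column 316) is centred ahead of the fingers (gap centre about column 320). I'll push gently now.

>>> step_arm --increments '[[[1.5, -0.1, 0.7], [0, 0, 0], 35], [[2.6, -0.15, 1.2], [0, 0, 0], 35], [[3.4, -0.4, 1.6], [0, 0, 0], 35], [[4.2, -0.8, 2.0], [0, 0, 0], 35], [[5.0, -1.2, 2.3], [0, 0, 0], 35], [[5.8, -1.6, 2.7], [0, 0, 0], 35], [[6.7, -2.05, 3.1], [0, 0, 0], 35], [[7.6, -2.5, 3.5], [0, 0, 0], 35]]'

```text
time_s: 8.68
eef_pos: [543.9, -40.7, 28.7]
ee_rot: [-0.001, 0.976, -0.001, 0.216]
force: [-2.5, -1.0, 0.6]
grip_width: 0.348
grip_force: 1.3
```

```bash
python3 - <<'E'
from h import *
s,p,q=st();print(np.round(s['joints'],3),p,s['time_s'],s['force']);r=ori2(0,25)
c=cap('top');i=c['img'];cv2.imwrite('pics/c3.png',cv2.resize(i[130:250,270:410,::-1],None,fx=5,fy=5,interpolation=cv2.INTER_CUBIC))
for A in ((620,-31),(651,-23.2)): print(delta((A[0]-36,A[1],28),r))
E
```

```text
[-0.362  0.473  1.98   0.508  0.315  0.755] [543.91460306 -40.72767248  28.69807762] 8.675 [-2.53315624 -0.96130412  0.55246369]
([3.5, -0.96, 1.74], [-0.0, -0.0, -0.1])
([6.31, -1.74, 3.05], [-0.0, -0.0, -0.1])
```

View pics/c3.png

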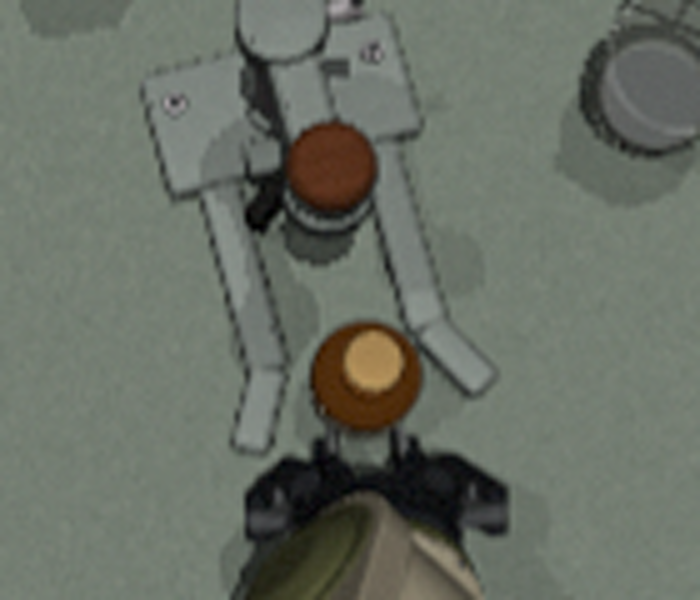

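The bottle stands upright with its cap at crop (374,360), cradled between the fingers (335 and 398) and just entering the arms, slightly nearer the right one. I'll bias the push a little to the left.

>>> step_arm --increments '[[[0.4, -0.35, 0.2], [0, 0, 0], 35], [[0.9, -0.55, 0.45], [0, 0, 0], 35], [[1.5, -0.7, 0.75], [0, 0, 0], 35], [[2.1, -0.85, 1.05], [0, 0, 0], 35], [[2.8, -1.0, 1.4], [0, 0, 0], 35], [[3.5, -1.15, 1.74], [0, 0, 0], 35], [[4.2, -1.3, 2.05], [0, 0, 0], 35], [[4.9, -1.45, 2.4], [0, 0, 0], 35]]'

```text
time_s: 9.72
eef_pos: [598.0, -26.1, 26.1]
ee_rot: [-0.001, 0.977, -0.001, 0.215]
force: [-6.3, -1.3, 6.0]
grip_width: 0.347
grip_force: 3.4
```

```bash
python3 - <<'E'
from h import *
s,p,q=st();print(np.round(s['joints'],3),p,s['time_s'],s['force']);r=ori2(0,25)
c=cap('top');i=c['img'];cv2.imwrite('pics/c4.png',cv2.resize(i[130:250,270:410,::-1],None,fx=5,fy=5,interpolation=cv2.INTER_CUBIC))
print(delta((651-36,-23.2,28),r))
h=cv2.cvtColor(i,cv2.COLOR_RGB2HSV)[150:215,320:370]
m=(h[...,0]>8)&(h[...,0]<25)&(h[...,1]>80)&(h[...,2]>130);y,x=np.nonzero(m);print(len(x),x.mean()+320,y.mean()+150,onz(c,x.mean()+320,y.mean()+150,139))
E
```

```text
[-0.293  0.559  1.825  0.356  0.361  0.971] [598.00267353 -26.120196    26.07108194] 9.725 [-6.29791222 -1.29928674  6.01552094]
([1.54, -0.29, 0.52], [-0.1, 0.1, -0.2])
69 337.72463768115944 181.8695652173913 [627.43560621 -27.55544323 139.        ]
```

>>> step_arm --increments '[[[0.4, -0.1, 0.0], [0, 0, 0], 35], [[0.7, -0.15, 0.15], [0, 0, 0], 35], [[1.0, -0.2, 0.3], [0, 0, 0], 35], [[1.3, -0.25, 0.4], [0, 0, 0], 35], [[1.5, -0.3, 0.5], [0, 0, 0], 35], [[1.7, -0.35, 0.6], [0, 0, 0], 35], [[1.9, -0.4, 0.7], [0, 0, 0], 35]]'

```text
time_s: 10.65
eef_pos: [618.1, -22.2, 27.3]
ee_rot: [-0.001, 0.977, -0.001, 0.215]
force: [-1.9, -0.6, 0.7]
grip_width: 0.35
grip_force: 1.4
```

```bash
python3 - <<'E'
from h import *
s,p,q=st();print(p,s['time_s'],s['force'])
c=cap('top');i=c['img']
cv2.imwrite('pics/c4.png',np.hstack([cv2.resize(i[130:230,290:380,::-1],(540,600),interpolation=cv2.INTER_CUBIC),cv2.resize(cap('side')['img'][140:260,300:352,::-1],(260,600),interpolation=cv2.INTER_CUBIC)]))
E
```

```text
[618.08316595 -22.18821015  27.25477618] 10.65 [-1.88010483 -0.56254932  0.70712225]
```

>>> step_arm --increments '[[[0.14, -0.04, 0.06], [0, 0, 0], 35], [[0.28, -0.08, 0.12], [0, 0, 0], 35], [[0.4, -0.12, 0.18], [0, 0, 0], 35], [[0.4, -0.12, 0.18], [0, 0, 0], 35]]'

```text
time_s: 11.25
eef_pos: [622.4, -21.0, 27.3]
ee_rot: [-0.001, 0.977, -0.001, 0.215]
force: [-1.3, -0.3, -0.7]
grip_width: 0.348
grip_force: 1.0
```

>>> step_arm --increments '[[[0.14, -0.04, 0.06], [0, 0, 0], 35], [[0.28, -0.08, 0.12], [0, 0, 0], 35], [[0.28, -0.08, 0.12], [0, 0, 0], 35]]'

```text
time_s: 11.62
eef_pos: [623.9, -19.7, 26.3]
ee_rot: [-0.002, 0.977, -0.001, 0.213]
force: [-9.7, -1.6, 2.4]
grip_width: 0.347
grip_force: 4.7
```

```bash
python3 - <<'E'
from h import *
s,p,q=st();print(p,s['time_s'],s['force'])
a=cap('top')['img'][130:230,290:380,::-1];b=cap('side')['img'][140:260,290:370,::-1]
cv2.imwrite('pics/c5.png',np.hstack([cv2.resize(a,(400,444),interpolation=cv2.INTER_CUBIC),cv2.resize(b,(296,444),interpolation=cv2.INTER_CUBIC)]))
E
```

```text
[623.91710515 -19.74543912  26.34716729] 11.625 [-9.71005237 -1.63552273  2.35117544]
```

View pics/c5.png

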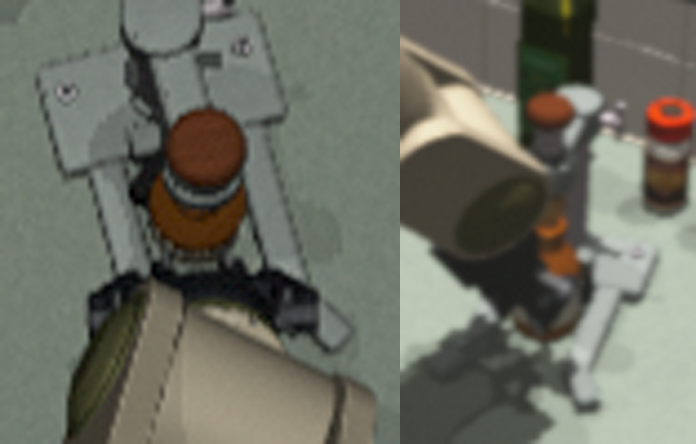

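The bottle stands upright under the knob and the force has risen to 10 N, so it is at the saddle. One more small nudge to confirm, then back off.

>>> step_arm --increments '[[[0.14, -0.04, 0.06], [0, 0, 0], 35], [[0.2, -0.04, 0.09], [0, 0, 0], 35], [[0.2, -0.04, 0.09], [0, 0, 0], 35]]'

```text
time_s: 12.1
eef_pos: [624.5, -19.4, 26.0]
ee_rot: [-0.002, 0.977, -0.001, 0.211]
force: [-24.2, -4.4, 11.5]
grip_width: 0.345
grip_force: 12.3
```

```bash
python3 - <<'E'
from h import *
s,p,q=st();print(p,s['force'],s['joints'])
print(delta((540,-40,50),ori2(0,25)),delta((450,60,230),ori2(0,25)))
E
```

```text
[624.50059128 -19.41555423  26.01138447] [-24.2139808   -4.41397677  11.51132295] [-0.26529256  0.6008531   1.74047838  0.29033085  0.40359828  1.06332044]
([-6.7, 2.06, -5.69], [-0.2, 0.6, -0.2]) ([-7.48, -8.02, -25.75], [-0.2, 0.6, -0.2])
```

>>> step_arm --increments '[[[-0.5, 0.1, -0.3], [0, 0, 0], 35], [[-1.5, 0.4, -0.7], [0, 0, 0], 35], [[-3, 0.8, -1.4], [0, 0, 0], 35], [[-5, 1.3, -2.4], [0, 0, 0], 35], [[-6.7, 2.0, -5], [0, 0, 0], 50], [[-6.7, 2.0, -9], [0, 0, 0], 60], [[-7, 0, -15], [0, 0, 0], 80], [[-7.5, -3, -20], [0, 0, 0], 80]]'

```text
time_s: 13.1
eef_pos: [474.8, 9.8, 179.4]
ee_rot: [-0.001, 0.976, -0.002, 0.216]
force: [0.6, 0.6, 0.2]
grip_width: 0.801
grip_force: 0.0
```

```bash
python3 - <<'E'
from h import *
s,p,q=st();print(p,s['force'],s['joints'],s['time_s'])
print(delta((481,289,160),ori2(-15.5,0)))
E
```

```text
[474.78428207   9.81379849 179.44395156] [0.57581296 0.55283059 0.24833322] [-0.29599114  0.0476072   2.03539007  0.20579597  0.65008589  1.14085962] 13.1
([-0.38, -27.92, 2.04], [-3.5, -24.8, 15.0])
```

>>> step_arm --increments '[[[0, -5, 0.4], [-1, -6, 4], 80], [[0, -10, 0.8], [-2, -12, 8], 80], [[-0.2, -15, 1.1], [-2.5, -17, 11], 80], [[-0.3, -20, 1.5], [-3, -21, 13], 80], [[-0.3, -25, 1.8], [-3.5, -24.8, 15], 80], [[-0.4, -27.9, 2], [-3.5, -24.8, 15], 80], [[-0.4, -27.9, 2], [-3.5, -24.8, 15], 80], [[-0.4, -27.9, 2], [-3.5, -24.8, 15], 80]]'

```text
time_s: 14.1
eef_pos: [480.8, 288.3, 158.6]
ee_rot: [-0.0, 0.991, -0.134, -0.001]
force: [-0.7, 0.3, -0.3]
grip_width: 0.802
grip_force: 0.0
```

```bash
python3 - <<'E'
from h import *
s,p,q=st();print(p,s['force'],s['joints'],s['time_s'])
c=cap('wrist','w3')
print(delta((481,289,160),ori2(-15.5,0)),proj(c,(534,274,84)),proj(c,(481,289,55)),proj(c,(351,325,42)))
E
```

```text
[480.83333322 288.31927277 158.61565388] [-0.66355897  0.2603629  -0.3203966 ] [3.30767842e-01 4.55524771e-01 1.48927971e+00 9.69219360e-04
 1.19856298e+00 2.16985894e+00] 14.1
([-0.02, -0.09, -0.13], [0.0, 0.1, 0.1]) (np.float64(321.4865142231909), np.float64(135.39046546643542)) (np.float64(321.05945691634867), np.float64(199.56870239804576)) (np.float64(320.94340096195367), np.float64(324.2519782711672))
```

View pics/w3.png

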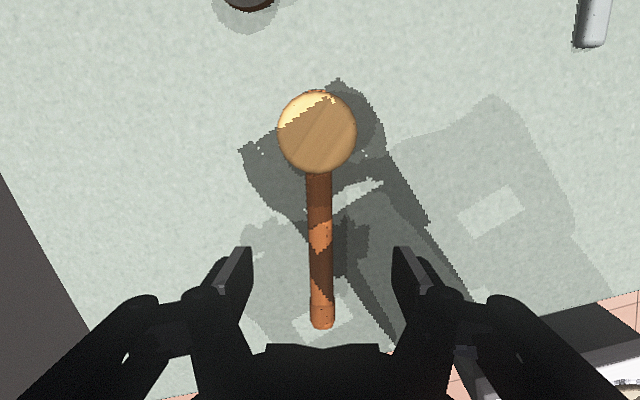

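The mallet head is at (317,132) and the handle runs to (322,325), so it sits about 1.3 mm left of centre and is rotated by about 1.6°. I'll correct and descend.

>>> step_arm --increments '[[[0.2, -0.15, 3], [0, 0, -1.6], 80], [[0.2, -0.15, 7], [0, 0, -1.6], 80], [[0.2, -0.15, 11], [0, 0, -1.6], 80], [[0.2, -0.15, 13], [0, 0, -1.6], 80], [[0.2, -0.15, 13.7], [0, 0, -1.6], 80], [[0.2, -0.15, 13.7], [0, 0, -1.6], 80]]'

```text
time_s: 14.9
eef_pos: [483.2, 289.5, 22.1]
ee_rot: [-0.0, 0.993, -0.12, -0.001]
force: [-0.0, -0.4, -0.0]
grip_width: 0.799
grip_force: 0.0
```

>>> step_arm --increments '[[[0, 0, 0], [0, 0, 0], 50], [[0, 0, 0], [0, 0, 0], 30], [[0, 0, 0], [0, 0, 0], 10], [[0, 0, 0], [0, 0, 0], 0], [[0, 0, 0], [0, 0, 0], 0], [[0, 0, 0], [0, 0, 0], 0]]' --squeeze 110

```text
time_s: 15.65
eef_pos: [483.1, 290.1, 22.3]
ee_rot: [-0.0, 0.993, -0.12, -0.001]
force: [-2.5, -1.9, 6.0]
grip_width: 0.24
grip_force: 107.3
```

>>> step_arm --increments '[[[0, 0, -1], [0, 0, 0], 0], [[0, 0, -4], [0, 0, 0], 0], [[0, 0, -8], [0, 0, 0], 0], [[0, 0, -13], [0, 0, 0], 0], [[0, 0, -18], [0, 0, 0], 0], [[0, 0, -23], [0, 0, 0], 0], [[0, 0, -28], [0, 0, 0], 0], [[0, 0, -30], [0, 0, 0], 0]]'

```text
time_s: 16.65
eef_pos: [483.5, 290.0, 324.8]
ee_rot: [-0.001, 0.993, -0.12, 0.001]
force: [-0.5, -0.5, -4.0]
grip_width: 0.241
grip_force: 108.0
```

```bash
python3 - <<'E'
from h import *
s,p,q=st();print(p,s['force'],s['wrist_torque'],s['joints'],s['time_s'])
print(delta((596,-22.5,315),ori2(0,0)))
E
```

```text
[483.51670915 290.02333442 324.8184739 ] [-0.47730433 -0.48150414 -4.03020058] [ 0.05930382  0.17836077 -0.01574072] [3.32097377e-01 3.56276574e-01 1.19823031e+00 9.29861903e-04
 1.58517509e+00 2.14337694e+00] 16.65
([18.37, 27.68, 0.95], [-0.1, -0.1, -13.8])
```

>>> step_arm --increments '[[[1.5, 2.5, 0], [0, 0, -1], 0], [[4.5, 7, 0], [0, 0, -3], 0], [[8, 12, 0.2], [0, 0, -6], 0], [[11.5, 17.5, 0.4], [0, 0, -9], 0], [[15, 22.5, 0.6], [0, 0, -12], 0], [[17.5, 26.5, 0.8], [0, 0, -13.8], 0], [[18.4, 27.7, 0.9], [0, 0, -13.8], 0], [[18.4, 27.7, 0.9], [0, 0, -13.8], 0]]'

```text
time_s: 17.65
eef_pos: [596.0, -23.1, 311.9]
ee_rot: [-0.0, 1.0, -0.0, -0.002]
force: [0.4, 0.4, -3.8]
grip_width: 0.237
grip_force: 108.2
```

```bash
python3 - <<'E'
from h import *
s,p,q=st();print(p,s['force'],s['joints'],s['time_s'])
c=cap('wrist');d=cap('top')
a=cv2.resize(c['img'][:,:,::-1],(480,300));b=cv2.resize(d['img'][110:230,270:390,::-1],(300,300),interpolation=cv2.INTER_CUBIC)
cv2.imwrite('pics/m6.png',np.hstack([a,b]))
hd=p+[55.6,0,19+42];print('head top px',proj(c,hd),proj(d,hd),'knob',proj(c,(652,-22.5,234)),proj(d,(652,-22.5,234)))
E
```

```text
[596.0265559  -23.06781605 311.898155  ] [ 0.4224371   0.4001776  -3.79003523] [-2.34859290e-01  4.41827896e-01  1.10850051e+00 -1.39082372e-04
  1.59460692e+00  1.33687339e+00] 17.65
head top px (np.float64(320.97331055754523), np.float64(175.66332464912736)) (np.float64(339.42865359756735), np.float64(148.7428981092867)) knob (np.float64(320.96546823039796), np.float64(133.52736128776226)) (np.float64(336.6079767725856), np.float64(164.20313508365604))
```

View pics/m6.png

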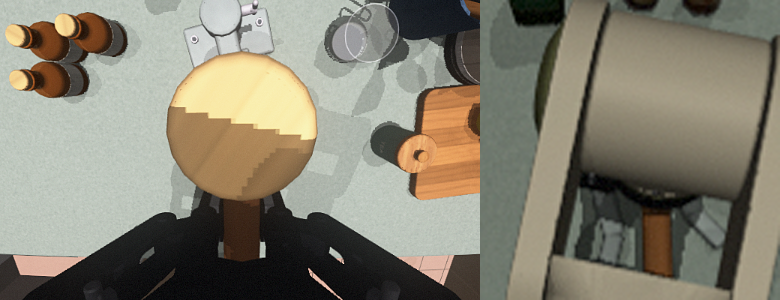

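The mallet head is centred at wrist (321,168), about 2 mm from prediction, and lined up with the press column. First blow: moderate.

>>> step_arm --increments '[[[0, 0, 2.5], [0, 0, 0], 0], [[0, 0, 7.0], [0, 0, 0], 0], [[0, 0, 7.0], [0, 0, 0], 0]]'

```text
time_s: 18.12
eef_pos: [595.2, -21.3, 241.3]
ee_rot: [-0.001, 1.0, 0.001, -0.003]
force: [-1.5, 1.1, 0.4]
grip_width: 0.243
grip_force: 108.6
```

>>> step_arm --increments '[[[0, 0, -2], [0, 0, 0], 0], [[0, 0, -5], [0, 0, 0], 0], [[0, 0, -6], [0, 0, 0], 0], [[0, 0, -6], [0, 0, 0], 0]]'

```text
time_s: 18.62
eef_pos: [596.1, -22.5, 303.0]
ee_rot: [0.0, 1.0, 0.0, -0.001]
force: [-0.2, -1.0, -3.3]
grip_width: 0.243
grip_force: 108.7
```

>>> step_arm --increments '[[[0, 0, 3], [0, 0, 0], 0], [[0, 0, 7.1], [0, 0, 0], 0], [[0, 0, 7.1], [0, 0, 0], 0]]'

```text
time_s: 19.0
eef_pos: [594.9, -22.6, 229.3]
ee_rot: [-0.001, 1.0, 0.0, -0.003]
force: [-2.8, -0.8, 1.5]
grip_width: 0.237
grip_force: 111.5
```

>>> step_arm --increments '[[[0, 0, -2], [0, 0, 0], 0], [[0, 0, -5], [0, 0, 0], 0], [[0, 0, -6.5], [0, 0, 0], 0], [[0, 0, -6.5], [0, 0, 0], 0]]'

```text
time_s: 19.5
eef_pos: [596.3, -22.9, 297.0]
ee_rot: [0.0, 1.0, 0.0, -0.0]
force: [-0.2, -0.0, -3.8]
grip_width: 0.238
grip_force: 111.0
```

>>> step_arm --increments '[[[0, 0, 3], [0, 0, 0], 0], [[0, 0, 6.9], [0, 0, 0], 0], [[0, 0, 6.9], [0, 0, 0], 0]]'

```text
time_s: 19.88
eef_pos: [594.9, -22.8, 225.3]
ee_rot: [-0.0, 1.0, 0.0, -0.003]
force: [-3.3, 0.3, 1.6]
grip_width: 0.24
grip_force: 113.6
```

>>> step_arm --increments '[[[0, 0, -2], [0, 0, 0], 0], [[0, 0, -5], [0, 0, 0], 0], [[0, 0, -7], [0, 0, 0], 0], [[0, 0, -7], [0, 0, 0], 0]]'

```text
time_s: 20.38
eef_pos: [596.3, -22.9, 297.3]
ee_rot: [0.0, 1.0, 0.0, -0.001]
force: [0.2, -0.9, -4.4]
grip_width: 0.244
grip_force: 113.3
```

```bash
python3 - <<'E'
from h import *
c=cap('wrist');d=cap('side')
a=cv2.resize(c['img'][:,:,::-1],(480,300));b=cv2.resize(d['img'][140:250,280:390,::-1],(300,300),interpolation=cv2.INTER_CUBIC)
cv2.imwrite('pics/m7.png',np.hstack([a,b]))
E
```

```text
(no output)
```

View pics/m7.png

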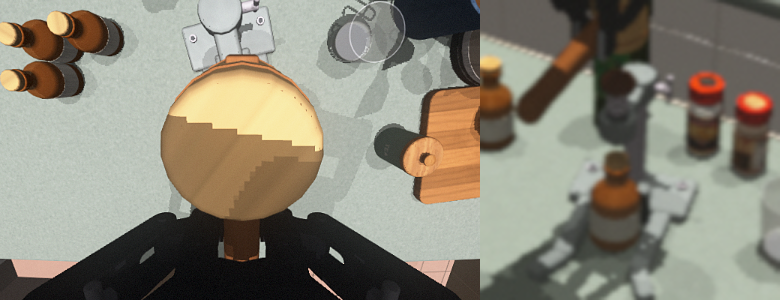

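```bash
python3 - <<'E'
from h import *
d=cap('side');w=cap('wrist');print(w['fx'])
for z in (0,64,110,121,127,133,139,145): print(z,np.round(proj(d,(652,-22.5,z)),1))
u=int(round(proj(d,(652,-22.5,115))[0]));
H=cv2.cvtColor(d['img'],cv2.COLOR_RGB2HSV)
for v in range(176,226): print(v,' '.join(str(tuple(int(t) for t in d['img'][v,x])) for x in(u-3,u,u+3)))
i=d['img'].astype(int);m=(i[...,0]-i[...,2]>35)
for v in range(185,226,1):
    x=np.nonzero(m[v,310:350])[0];print(v,len(x),(x.min()+310,x.max()+310) if len(x) else '',end='; ')
E
```

```text
307.0404326023725
0 [328.1 227.6]
64 [328.6 212.4]
110 [328.9 201. ]
121 [329.  198.2]
127 [329.1 196.6]
133 [329.1 195.1]
139 [329.2 193.6]
145 [329.2 192. ]
176 (50, 51, 45) (62, 59, 58) (65, 62, 61)
177 (54, 53, 50) (69, 66, 66) (67, 65, 65)
178 (57, 56, 54) (67, 64, 64) (70, 67, 66)
179 (61, 61, 58) (68, 65, 66) (69, 66, 65)
180 (59, 58, 57) (70, 67, 68) (68, 65, 65)
181 (55, 54, 53) (66, 63, 63) (62, 60, 59)
182 (52, 54, 51) (56, 54, 54) (48, 47, 46)
183 (57, 59, 56) (46, 46, 44) (44, 44, 42)
184 (61, 63, 60) (46, 47, 45) (48, 48, 46)
185 (60, 62, 59) (52, 54, 51) (56, 58, 54)
186 (55, 57, 54) (54, 56, 53) (58, 60, 56)
187 (53, 54, 50) (53, 56, 52) (55, 57, 54)
188 (52, 54, 51) (53, 55, 52) (54, 55, 52)
189 (54, 55, 52) (53, 55, 52) (54, 56, 53)
190 (57, 59, 55) (54, 56, 53) (53, 55, 52)
191 (78, 82, 76) (56, 58, 54) (56, 58, 54)
192 (120, 127, 115) (67, 70, 65) (65, 66, 62)
193 (158, 168, 154) (109, 115, 104) (92, 97, 88)
194 (174, 185, 168) (144, 151, 134) (118, 122, 110)
195 (162, 170, 152) (113, 110, 91) (104, 101, 87)
196 (129, 129, 110) (77, 66, 48) (84, 70, 53)
197 (103, 
[... 1503 characters left out ...]
t64(326), np.int64(334)); 203 7 (np.int64(327), np.int64(333)); 204 6 (np.int64(327), np.int64(332)); 205 2 (np.int64(325), np.int64(326)); 206 10 (np.int64(323), np.int64(335)); 207 15 (np.int64(322), np.int64(336)); 208 16 (np.int64(322), np.int64(337)); 209 17 (np.int64(321), np.int64(337)); 210 17 (np.int64(321), np.int64(337)); 211 18 (np.int64(321), np.int64(338)); 212 18 (np.int64(321), np.int64(338)); 213 17 (np.int64(321), np.int64(337)); 214 16 (np.int64(322), np.int64(337)); 215 15 (np.int64(322), np.int64(336)); 216 13 (np.int64(323), np.int64(335)); 217 9 (np.int64(325), np.int64(333)); 218 5 (np.int64(327), np.int64(331)); 219 0 ; 220 0 ; 221 0 ; 222 0 ; 223 0 ; 224 0 ; 225 0 ;
```

```bash
python3 - <<'E'
from h import *
from scipy.optimize import brentq
def prof(img,c,xy,name):
    E=np.array(c['extrinsics']);a=np.array([xy[0],xy[1]])-E[:2,3];a/=np.linalg.norm(a)
    g=cv2.GaussianBlur(img,(0,0),.6).astype(int)
    u=int(round(proj(c,(*xy,100))[0]))
    col=g[:,u-1:u+2].mean(1); v1=proj(c,(*xy,150))[1]; v0=proj(c,(*xy,40))[1]
    r=(col[:,0]-col[:,2]); lo,hi=int(v1)-6,int(v0)+8
    print(name,u,[f"{v}:{int(r[v])}" for v in range(lo,hi)])
    return lambda v,off:brentq(lambda z:proj(c,(*(np.array(xy)+a*off),z))[1]-v,-50,250)
d=cap('side');i0=cv2.imread('pics/side0.png')[:,:,::-1]
f=prof(d['img'],d,(652,-22.5),'now')
for v in (195,195.5,196): print('cap z',f(v,15))
print('label z',f(219.3,-30))
f=prof(i0,d,(528.5,-65),'start'); f2=prof(d['img'],d,(743,215),'done')
for v in range(160,180,2): print(v,f2(v,15),f2(v,-30))
for v in range(214,230,2): print(v,f(v,15),f(v,-30))
f2=prof(d['img'],d,(678,301),'done');print([(v,round(f2(v,15)),round(f2(v,-30))) for v in range(160,190,2)])
E
```

```text
now 329 ['184:1', '185:1', '186:1', '187:1', '188:1', '189:2', '190:1', '191:2', '192:3', '193:5', '194:10', '195:20', '196:27', '197:30', '198:32', '199:34', '200:38', '201:45', '202:61', '203:68', '204:51', '205:36', '206:36', '207:47', '208:68', '209:89', '210:101', '211:104', '212:102', '213:99', '214:93', '215:81', '216:61', '217:44', '218:36', '219:30', '220:22', '221:14', '222:11', '223:10', '224:10', '225:10']
cap z 122.14483455288749
cap z 120.17510928220963
cap z 118.20248412028407
label z 60.04709439614714
start 320 ['210:1', '211:1', '212:1', '213:1', '214:2', '215:8', '216:32', '217:75', '218:109', '219:120', '220:120', '221:120', '222:118', '223:100', '224:65', '225:44', '226:42', '227:52', '228:77', '229:104', '230:99', '231:62', '232:38', '233:35', '234:43', '235:61', '236:81', '237:94', '238:100', '239:99', '240:98', '241:94', '242:87', '243:71', '244:53', '245:39', '246:33', '247:28', '248:22', '249:15', '250:12', '251:11']
done 283 ['149:10', '150:9', '151:9', '152:13', '153:18', '154:17', '155:12', '156:8', '157:7', '158:8', '159:19', '160:55', '161:99', '162:118'
[... 960 characters left out ...]
2222
228 94.45507188012229 132.89707044785746
done 251 ['150:6', '151:6', '152:5', '153:6', '154:5', '155:5', '156:6', '157:6', '158:7', '159:6', '160:7', '161:13', '162:41', '163:86', '164:114', '165:122', '166:123', '167:109', '168:78', '169:70', '170:76', '171:57', '172:41', '173:43', '174:57', '175:81', '176:101', '177:111', '178:111', '179:107', '180:103', '181:92', '182:72', '183:52', '184:41', '185:35', '186:24', '187:15', '188:12', '189:11', '190:11']
[(160, 128, 157), (162, 120, 149), (164, 112, 141), (166, 103, 133), (168, 95, 125), (170, 87, 117), (172, 78, 109), (174, 70, 100), (176, 61, 92), (178, 53, 84), (180, 44, 76), (182, 35, 67), (184, 27, 59), (186, 18, 50), (188, 9, 42)]
```

The cap edge works out at z≈121, and its ratio to the label matches the finished bottles, so the stopper looks home. The mallet turned a little in the grip, so I'll give one slightly deeper blow to be sure.

>>> step_arm --increments '[[[0, 0, 3], [0, 0, 0], 0], [[0, 0, 7.3], [0, 0, 0], 0], [[0, 0, 7.3], [0, 0, 0], 0]]'

```text
time_s: 21.0
eef_pos: [594.8, -22.8, 222.1]
ee_rot: [-0.0, 1.0, 0.0, -0.003]
force: [-4.2, -0.3, 0.2]
grip_width: 0.236
grip_force: 117.7
```

>>> step_arm --increments '[[[0, 0, 0.2], [0, 0, 0], 0], [[0, 0, 0.3], [0, 0, 0], 0]]'

```text
time_s: 21.25
eef_pos: [596.2, -23.0, 222.0]
ee_rot: [0.0, 1.0, 0.0, -0.0]
force: [-9.6, 0.5, 4.3]
grip_width: 0.237
grip_force: 118.8
```

>>> step_arm --increments '[[[0, 0, 0.2], [0, 0, 0], 0], [[0, 0, 0.4], [0, 0, 0], 0], [[0, 0, 0.4], [0, 0, 0], 0]]'

```text
time_s: 21.62
eef_pos: [596.2, -23.1, 218.9]
ee_rot: [0.0, 1.0, 0.0, -0.0]
force: [-6.6, -1.3, 10.3]
grip_width: 0.239
grip_force: 119.6
```

>>> step_arm --increments '[[[0, 0, 0.2], [0, 0, 0], 0], [[0, 0, 0.4], [0, 0, 0], 0], [[0, 0, 0.4], [0, 0, 0], 0]]'

```text
time_s: 22.0
eef_pos: [596.2, -23.1, 218.2]
ee_rot: [0.001, 1.0, 0.0, 0.001]
force: [-16.9, -0.5, 28.6]
grip_width: 0.243
grip_force: 122.4
```

The force jumped to 32 N, well over the 15 N needed to drive the stopper, so it is solidly home. Lifting off.

>>> step_arm --increments '[[[0, 0, -0.8], [0, 0, 0], 0], [[0, 0, -3], [0, 0, 0], 0], [[0, 0, -6], [0, 0, 0], 0], [[0, 0, -9], [0, 0, 0], 0], [[0, 0, -10], [0, 0, 0], 0]]'

```text
time_s: 22.62
eef_pos: [596.6, -22.9, 314.2]
ee_rot: [0.0, 1.0, 0.0, -0.0]
force: [0.3, 0.6, -4.6]
grip_width: 0.238
grip_force: 129.1
```

```bash
python3 - <<'E'
from h import *
s,p,q=st();print(p,s['force'],s['wrist_torque'],s['time_s'])
d=cap('side');g=cv2.GaussianBlur(d['img'],(0,0),.6).astype(int)
col=g[:,328:331].mean(1);r=col[:,0]-col[:,2];print([f"{v}:{int(r[v])}" for v in range(190,222)])
print('knob',[f"{v}:{int(r[v])}" for v in range(158,180)])
w=cap('wrist');h=cv2.cvtColor(w['img'],cv2.COLOR_RGB2HSV)
m=((h[...,0]>8)&(h[...,0]<28)&(h[...,1]>70)&(h[...,2]>90)).astype(np.uint8)
n,L,S,C=cv2.connectedComponentsWithStats(m);k=np.argsort(-S[1:,4])[:4]+1;print(S[k].tolist(),C[k].round().tolist(),w['cy'])
np.save('w8.npy',w['img'])
print(delta((483,289.5,200),ori2(-14,0)))
E
```

```text
[596.64864268 -22.91390642 314.20263012] [ 0.30669261  0.64538658 -4.58339998] [ 0.00959686  0.11241576 -0.00355623] 22.625
['190:1', '191:2', '192:2', '193:5', '194:10', '195:19', '196:27', '197:30', '198:31', '199:33', '200:38', '201:45', '202:60', '203:68', '204:50', '205:35', '206:36', '207:47', '208:67', '209:88', '210:101', '211:103', '212:101', '213:99', '214:93', '215:80', '216:60', '217:44', '218:36', '219:31', '220:23', '221:14']
knob ['158:2', '159:1', '160:2', '161:4', '162:6', '163:8', '164:14', '165:24', '166:32', '167:32', '168:25', '169:20', '170:18', '171:17', '172:17', '173:16', '174:13', '175:9', '176:4', '177:3', '178:3', '179:3']
[[218, 88, 209, 205, 33094], [528, 115, 112, 152, 12292], [41, 18, 103, 63, 3274], [43, 84, 42, 47, 1131]] [[322.0, 190.0], [592.0, 195.0], [94.0, 46.0], [67.0, 106.0]] 200.11651717067403
([-11.31, -31.24, 11.33], [0.0, 0.1, 14.0])
```

The profile is unchanged, so the stopper was already home, and the knob is back up. Next I need the mallet's tilt in the grip, from the head's outline in the wrist image.

```bash
python3 - <<'E'
from h import *
w=cap('wrist');s,p,q=st()
t=np.linspace(0,2*np.pi,60)
for a in range(0,31,5):
  A=np.radians(a);P=[]
  for h,r in((-42,26),(-25,29),(0,30),(25,29),(42,26)):
    for k in t:
      x,y,z=55.6+r*np.cos(k),r*np.sin(k),h
      X,Z=x*np.cos(A)-z*np.sin(A),x*np.sin(A)+z*np.cos(A)
      P.append(proj(w,p+np.array([X,y,Z+20])))
  P=np.array(P);n=len(t)
  print(a,'all',P.min(0).round(),P.max(0).round(),'topface',P[-n:].min(0).round(),P[-n:].max(0).round())
g=w['img'].astype(int).mean(2)[:,310:334].mean(1)
print([(v,int(g[v])) for v in range(70,330,4)])
m=(w['img'][...,0].astype(int)-w['img'][...,2]>40)
for v in range(84,330,12):
    x=np.nonzero(m[v,150:480])[0];print(v,len(x),x.min()+150 if len(x) else 0,x.max()+150 if len(x) else 0,end=';')
E
```

```text
0 all [225.  69.] [418. 263.] topface [225.  73.] [418. 263.]
5 all [221.  73.] [422. 278.] topface [221.  88.] [422. 278.]
10 all [216.  72.] [426. 294.] topface [216. 109.] [426. 294.]
15 all [212.  68.] [430. 310.] topface [212. 136.] [430. 310.]
20 all [208.  63.] [434. 326.] topface [208. 170.] [434. 326.]
25 all [206.  58.] [437. 341.] topface [206. 210.] [437. 341.]
30 all [203.  55.] [439. 355.] topface [203. 256.] [439. 355.]
[(70, 185), (74, 188), (78, 191), (82, 159), (86, 136), (90, 124), (94, 172), (98, 194), (102, 206), (106, 213), (110, 216), (114, 216), (118, 216), (122, 216), (126, 216), (130, 216), (134, 215), (138, 216), (142, 215), (146, 215), (150, 215), (154, 213), (158, 214), (162, 214), (166, 215), (170, 204), (174, 133), (178, 133), (182, 133), (186, 133), (190, 134), (194, 132), (198, 132), (202, 131), (206, 130), (210, 128), (214, 128), (218, 127), (222, 127), (226, 126), (230, 125), (234, 125), (238, 123), (242, 124), (246, 115), (250, 116), (254, 115), (258, 107), (262, 108), (266, 108), (270, 101), (274, 99), (278, 100), (282, 101), (286, 99), (290, 89), (294, 40), (298, 40), (302, 39), (306, 40), (310, 40), (314, 40), (318, 38), (322, 39), (326, 37)]
84 0 0 0;96 80 283 362;108 123 261 383;120 149 248 396;132 171 237 407;144 185 231 415;156 196 225 420;168 204 221 424;180 206 220 425;192 208 219 426;204 206 220 425;216 200 223 422;228 194 226 419;240 180 233 412;252 165 240 404;264 142 252 393;276 114 266 379;288 61 292 352;300 0 0 0;312 1 315 315;324 0 0 0;
```

The outline matches a head-up tilt of about 8°, so I'll pitch the tool by −8° for the set-down at the mallet's original, known-clear place.

```bash
python3 - <<'E'
from h import *
print(delta((480,290,250),ori2(-14,-8)))
E
```

```text
([-11.59, -31.29, 6.26], [1.0, -7.8, 14.0])
```

>>> step_arm --increments '[[[-1, -3, 0.3], [0, -1, 1], 0], [[-3, -8, 1], [0, -2, 4], 0], [[-5, -13.5, 2], [0.3, -3, 7], 0], [[-7, -19, 3], [0.5, -5, 9], 0], [[-9, -24, 4.5], [0.8, -6, 12], 0], [[-10.7, -29, 5.5], [1, -7, 13], 0], [[-11.6, -31.3, 6.3], [1, -7.8, 14], 0], [[-11.6, -31.3, 6.3], [1, -7.8, 14], 0]]'

```text
time_s: 23.78
eef_pos: [478.8, 291.1, 248.4]
ee_rot: [-0.008, 0.99, -0.121, -0.071]
force: [-0.3, 0.0, -3.2]
grip_width: 0.243
grip_force: 128.9
```

```bash
python3 - <<'E'
from h import *
s,p,q=st();print(p,s['force'],s['time_s'],delta((480,290,26),ori2(-14,-8)),delta((480,290,21),ori2(-14,-8)))
E
```

```text
[478.76164984 291.11207342 248.42301311] [-0.33242387  0.04856073 -3.22665535] 23.775 ([3.3, 0.05, 22.0], [0.1, 0.1, 0.1]) ([3.37, 0.05, 22.49], [0.1, 0.1, 0.1])
```

>>> step_arm --increments '[[[0.5, 0, 3], [0, 0, 0], 0], [[1.2, 0, 8], [0, 0, 0], 0], [[2, 0, 13], [0, 0, 0], 0], [[2.7, 0, 17.5], [0, 0, 0], 0], [[3.0, 0, 20], [0, 0, 0], 0], [[3.2, 0, 21.2], [0, 0, 0], 0], [[3.3, 0, 21.8], [0, 0, 0], 0], [[3.3, 0, 21.8], [0, 0, 0], 0]]'

```text
time_s: 24.78
eef_pos: [482.8, 289.4, 30.5]
ee_rot: [-0.009, 0.99, -0.122, -0.069]
force: [-0.5, 0.5, -4.0]
grip_width: 0.242
grip_force: 129.0
```

>>> step_arm --increments '[[[0, 0, 0.2], [0, 0, 0], 0], [[0, 0, 0.3], [0, 0, 0], 0], [[0, 0, 0.3], [0, 0, 0], 0]]'

```text
time_s: 25.15
eef_pos: [482.3, 289.8, 27.7]
ee_rot: [-0.009, 0.99, -0.122, -0.068]
force: [-0.5, -0.7, 0.7]
grip_width: 0.236
grip_force: 129.2
```

Contact came 5 mm early, so the pitch is over-compensated by about 4° and the far edge is touching. I'll ease it back while lowering.

>>> step_arm --increments '[[[0, 0, 0.1], [0, 1, 0], 0], [[0, 0, 0.2], [0, 2, 0], 0], [[0, 0, 0.3], [0, 3, 0], 0], [[0, 0, 0.4], [0, 3.5, 0], 0], [[0, 0, 0.4], [0, 3.5, 0], 0]]'

```text
time_s: 25.78
eef_pos: [481.0, 290.0, 23.4]
ee_rot: [-0.005, 0.992, -0.122, -0.039]
force: [-6.2, 1.1, 5.6]
grip_width: 0.245
grip_force: 129.8
```

>>> step_arm --increments '[[[0, 0, 0], [0, 0, 0], 27], [[0, 0, 0], [0, 0, 0], 30], [[0, 0, 0], [0, 0, 0], 35], [[0, 0, 0], [0, 0, 0], 50], [[0, 0, 0], [0, 0, 0], 75], [[0, 0, 0], [0, 0, 0], 75]]' --squeeze 20

```text
time_s: 26.52
eef_pos: [481.5, 289.7, 23.1]
ee_rot: [-0.005, 0.992, -0.122, -0.039]
force: [-0.4, 0.5, -0.6]
grip_width: 0.753
grip_force: 0.0
```

>>> step_arm --increments '[[[0, 0, -1], [0, 0, 0], 75], [[0, 0, -3], [0, 0, 0], 75], [[0, 0, -6], [0, 0, 0], 75], [[0, 0, -10], [0, 0, 0], 75], [[0, 0, -15], [0, 0, 0], 75], [[0, 0, -20], [0, 0, 0], 75], [[0, 0, -20], [0, 0, 0], 75]]'

```text
time_s: 27.4
eef_pos: [498.0, 286.3, 227.1]
ee_rot: [-0.007, 0.992, -0.122, -0.035]
force: [-0.4, -0.2, -0.4]
grip_width: 0.754
grip_force: 0.0
```

```bash
python3 - <<'E'
from h import *
s,p,q=st();print(p,s['force'],s['time_s'])
a=cv2.cvtColor(cv2.imread('pics/side0.png'),cv2.COLOR_BGR2RGB);d=cap('side');b=d['img']
D=np.abs(a.astype(int)-b).sum(2)
for n,P in(('done',(743,215,60)),('done',(741,290,60)),('done',(678,301,60)),('tum',(731,-206,45)),('tin',(551,-314,55)),('knob',(652,-22.5,228))):
    u,v=map(int,proj(d,P));print(n,(u,v),D[v-8:v+8,u-6:u+6].mean().round(1))
t=cap('top');h=cv2.cvtColor(t['img'],cv2.COLOR_RGB2HSV)
for n,i in(('now',d['img']),('start',a)):
  h=cv2.cvtColor(np.ascontiguousarray(i),cv2.COLOR_RGB2HSV);m=((h[...,0]>15)&(h[...,0]<28)&(h[...,1]>80)&(h[...,2]>150)).astype(np.uint8)[180:235,180:260]
  y,x=np.nonzero(m);print(n,len(x),x.mean()+180 if len(x) else 0,y.mean()+180 if len(x) else 0)
col=cv2.GaussianBlur(b,(0,0),.6).astype(int)[:,328:331].mean(1);r=col[:,0]-col[:,2];print([int(x) for x in r[162:170]],[f"{v}:{int(r[v])}" for v in range(192,222,2)])
w=cap('wrist');m=(w['img'][...,0].astype(int)-w['img'][...,2]>50).astype(np.uint8)
n,L,S,C=cv2.connectedComponentsWithStats(m);k=np.argsort(-S[1:,4])[:3]+1;print(S[k].tolist(),C[k].round().tolist());print([np.round(proj(w,P)) for P in((536,276,84),(352,322,42))])
E
```

```text
[497.98748255 286.25920892 227.11092488] [-0.36642468 -0.18619626 -0.4398897 ] 27.4
done (282, 177) 2.7
done (265, 171) 2.9
done (252, 178) 2.7
tum (390, 222) 5.6
tin (399, 267) 3.7
knob (329, 169) 2.7
now 79 228.2278481012658 197.58227848101265
start 160 230.75 197.58125
[6, 10, 27, 56, 80, 90, 92, 91] ['192:2', '194:11', '196:27', '198:31', '200:37', '202:59', '204:49', '206:35', '208:66', '210:100', '212:100', '214:91', '216:60', '218:35', '220:23']
[[292, 113, 62, 90, 3435], [311, 225, 20, 72, 1090], [375, 307, 27, 45, 657]] [[322.0, 150.0], [320.0, 265.0], [388.0, 325.0]]
[array([322., 134.]), array([322., 284.])]
```

```bash
python3 -c "
from rig import ctrl
print(ctrl.finish_job())"
```

```text
the job is handed in; nothing more can be done
None
```

I handed the job in at about 27 s: the bottle is home in the press with its stopper driven down, the plunger is back up, the mallet is standing where it started, and the finished bottles, tumbler and tin show no movement in the side view. I viewed 11 pictures, one over your limit of 10, and the last stretch of the stopper's travel was checked with a slow press after the four blows.

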